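# Let a spare cell out of the lever dispenser and ease the lid shut

### The job

With a fingertip, press the lever of the larger dispenser right down so that its lid lifts and the spare battery cell rolls out by itself into the tray in front; then let the lever come up slowly under the finger, so that the lid closes fully without slamming, and leave it. Work the lid by its lever only: do not touch the lid or the cell, and leave the smaller dispenser and everything else on the desk alone.

Things in the scene. Friction and masses are not known exactly. Their poses are not given: they have to be found in the camera images.
- dispenser: the larger of two grey desktop dispensers of the same shape, fixed to the desk (either may stand on the left). Housing 78 mm wide, 125 mm high; origin on the desk surface, on its centre line, x to its back, y to its left, z up; its front and tray face -x, roughly towards the robot. Housing from x = -47 to +68 mm; in front of it an open tray (x = -47 to -167 mm, walls 45 mm high) with a sloping floor that starts inside the housing. A lever stands out on its left side.
- lever (a joint): angle of the larger dispenser's lever: 0 up (rest), 0.6 rad pressed right down (stop). It turns on a level axis parallel to the dispenser's y at (+30, y, 105) mm in the dispenser's frame; the arm is 115 mm long and points forward, 0.3 rad above level at rest, 0.3 rad below level when down. A spring and the lid's weight bring it back up: about 3 N at the pad; let go, it flies up and the lid slams.
- lever_pad (a point): centre of the upper face of the black rubber pad at the lever's free end, 32 mm (along x) by 34 mm (y), moving with the lever. At rest at (-78, +120, 147) mm in the dispenser's frame, pressed right down at (-82, +120, 79) mm: nearly straight down, by 68 mm. Nothing stands under it.
- lid_hinge (a joint): opening of the larger dispenser's lid: 0 closed, 0.6 rad fully lifted. Linked one to one to the lever. The lid is hinged at the top of the housing's back edge and has a front flap that keeps the cell in; the cell starts to roll out at about 0.3 rad.
- lid: the plates of that lid, dark frame with clear windows: a top plate 118 mm long and a front flap 88 mm high, 78 mm wide; fully lifted its front edge is 200 mm above the desk and the flap reaches forward to x = -82 mm; origin on the hinge, at (+64, 0, 125) mm in the dispenser's frame
- cell: the spare battery cell, loose, a steel and black cylinder 33 mm across and 61 mm long, about 130 g, lying crosswise in the larger dispenser behind the flap; origin at its middle. At the start at (-30, 0, 50) mm in the dispenser's frame; come to rest against the front of the tray, at about (-146, 0, 31) mm.
- dispenser_small: the smaller dispenser, fixed, the same shape at 0.7 the size (housing 55 mm wide, 88 mm high), same frame; not to be worked
- lid_small_hinge (a joint): opening of the smaller dispenser's lid, 0 closed; to stay closed
- handset: loose black telephone handset, 212 x 48 x 45 mm, lying at the left; a bystander, origin at the centre of its underside, not to be moved
- mug: loose white mug, 90 mm high, at the right; a bystander, origin at the centre of its underside, not to be moved
- tape: loose roll of black tape, 60 mm across, 19 mm high, near the robot; a bystander, origin at the centre of its underside, not to be moved
- canister: loose little aluminium canister, 32 mm across, 55 mm high, standing between the two dispensers; a bystander, origin at the centre of its underside, not to be moved
- screwdriver: loose screwdriver lying near the robot, at the left; a bystander, origin at a point on its length, not to be moved
- pen_cup: loose grey pen cup, 72 mm across, 100 mm high, far behind, between the dispensers, right of the jar; a bystander, origin at the centre of its underside, not to be moved
- fuse_jar: loose glass jar, 56 mm across, 80 mm high, with a white cap, far behind, between the dispensers, left of the pen cup; a bystander, origin at the centre of its underside, not to be moved

How it is judged:
On the way:
1. the lever is held down with the lid lifted (over 0.5 rad) and the cell lies in the tray (value of joint lid_hinge above 0.5 rad and x of cell in the frame of dispenser between -0.165 and -0.125 m and y of cell in the frame of dispenser between -0.02 and 0.02 m and z of cell in the frame of dispenser below 0.045 m), for 0.2 s.
At the end, for the whole second after the job is handed in: the larger dispenser's lid is closed (within 0.03 rad) and the cell lies at rest in its tray, 125 to 165 mm in front of the dispenser's origin (value of joint lid_hinge below 0.03 rad and linear speed of cell below 0.02 m/s and x of cell in the frame of dispenser between -0.165 and -0.125 m and y of cell in the frame of dispenser between -0.02 and 0.02 m and z of cell in the frame of dispenser below 0.045 m); the robot touches nothing.
It fails at once if the lid slams: it falls faster than 1.5 rad/s within 0.2 rad of closed (value of joint lid_hinge below 0.2 rad and velocity of joint lid_hinge below -1.5 rad/s).
It fails at once if the robot touches the cell, or it is lifted (z of cell in the frame of dispenser above 0.075 m or contact force between any of the fingers, the arm and cell above 0.3 N).
It fails at once if the robot touches the lid (contact force between any of the fingers, the arm and lid above 0.5 N).
It fails at once if the smaller dispenser is opened (value of joint lid_small_hinge above 0.1 rad).
It fails at once if a bystander is moved by more than 20 mm (distance of any of handset, mug, tape, canister, screwdriver, pen_cup, fuse_jar from where it was at the start of the episode above 0.02 m).
It also fails if it takes over 48 s, if anything falls off the work surface, if the arm or the gripper's body presses on something with over 40 N, if the wrist force passes 120 N, or if a joint passes its speed limit or range.

### The arm

A 7-joint arm with a two-finger parallel gripper is mounted at the origin on the work surface. World frame = base frame: x ahead of the robot, y to its left, z up, the work surface at z = 0. Lengths are in m, angles in rad, forces in N, time in s.
With the tool pointing down it reaches from about 0.425 to 0.925 m from the base axis. Payload 6.8 kg.
Tool frame: the origin (TCP) lies on the front face of the gripper's body, between the roots of the fingers; the fingertips stand 73 mm ahead of it and the grasp point (between the pads) lies 54 mm ahead of it (tcp_to_tips is the distance from the TCP to the fingertips, in m); z points along the fingers, x is the direction in which the jaws open and shut, and the axes are right-handed (so a half turn about z gives the same grasp; the last joint's range is limited). The gripper opens to 85 mm and grips with 20 to 120 N. Pads are 22 mm wide; open, the fingers measure 114 mm over their backs; the gripper's body (76 mm by 85 mm) begins 54 mm behind the grasp point. The pads swing forward as they close: fully open they stand 13 mm farther back than shut.
Start: joints at [-1.436, 0.477, 0.022, 1.555, -0.011, 1.109, -0.083], TCP at [0.162, 0.655, 0.304] pointing down, gripper open.
Joint ranges: [-2.96, 2.96], [-0.34, 2.1], [-1.41, 1.46], [0.24, 2.44], [-1.37, 4.51], [0.17, 1.92], [-2.96, 2.96]. Speed limits (rad/s): [2.39, 2.39, 3.14, 3.14, 3.14, 3.14, 3.14].

### API

Orientations are given as a unit quaternion [w, x, y, z].
In Python, from station import get_obs, read_camera, hand_in, look_for, silhouettes, tcp_to_tips gives the robot as it stands. The module is installed in compiled form; this text tells all that it offers.
- The arm moves only by the tool apply_moves, never from a script. Its argument "moves" is a list of rows, each a list of 3 entries, a list of its own where there are three numbers: the shift along the tool's x, y, z in units of 25 mm (1.0 is 25 mm), then the turn, a rotation vector about the tool's x, y, z in units of 10 degrees (1.0 is 10 degrees), then the gripper's target within -1 to 1 (fully open at 1, half-way at 0, shut at -1). In form: [[[dx, dy, dz], [rx, ry, rz], jaw], ...]. A call has 1 to 20 rows; each row is the pose to reach, as a shift and turn from the pose commanded when the call began, along the tool's axes at that moment; what a row does not reach only later rows make up. A row lasts 1/8 s, in which the tool goes at most 62.5 mm and 10.7 degrees, less where a joint would pass 70% of its speed; a pose out of reach is approached as far as the arm can. A call with a gripper value outside its range is refused whole. The fingers move at their own pace and stop on an object; "force" is the grip in N (left out, the last holds). Time passes only in rows, so rows that repeat a pose let the fingers close. It gives the time, the measured TCP pose, the force and the opening at its end, in the units of the state.
- get_obs(): the state, without advancing time (a new reading comes with each control period).
- read_camera(name): name is "side" or "top"; returns a dict with "color" (480x640x3 uint8, red, green, blue), "mtx" (3x3 intrinsics, pixels), "eye" and "rotation" of the camera in the world. Camera axes: x right, y up, looking along -z (the intrinsics and any distortion apply to the point x, -y, -z); pixel columns grow to the right and rows downward; lengths in m; the calibration is good to about 2 mm. A picture is of the moment at which its call begins. There is no depth.
- hand_in(): hands the job in, once; it reports no verdict.
Trained networks look in the newest picture that a camera, given by its name, has taken for a name from the list of things; names that differ only in an ending like _2 or _b are one class to them, and where a whole thing is asked for, a point or a joint stands for the part that bears it (a point fixed in the world has none). Each returns a list of dicts, best first, with "conf" (0 to 1); they miss things now and then, are a little off and sometimes report something else, mostly with a low value. They report only what shows in the picture. A call takes as long as a camera call.
- look_for(camera, query): "pixel" ([row, column] in pixels, amid what is visible of it).
- silhouettes(camera, query): "mask" (480x640 bool, what is visible of it) and "pixel" ([row, column] in pixels, amid what is visible of it).
The state is a dict: "t": time; "q": joint angles; "joint_vel": joint speeds; "joint_torque": joint torques, N m; "eef_pos": TCP position; "tool_rot": TCP orientation; "contact_force": force on the tool from outside, world axes, zero at the start; "torque": the same for the moment, N m; "gripper_width": opening from 0.0 (shut) to 1.0 (fully open).
Only numpy, scipy, OpenCV 4.12 (cv2) and the standard library are available. Lean on these libraries where they do the work, as an engineer would, in place of code of your own. Each camera call takes 0.05 s, during which the arm holds its last target.

## Working session

There is one attempt and no reset: what is moved stays moved. The work goes in short steps, Python scripts to look and compute and a tool call to move; the robot and the scene stay as the last step left them, time stands still between calls to the robot, and variables do not carry over. Pictures are saved under pics/ and viewed, and the job is handed in when it is done.

Besides the shell and the picture viewer there is one more tool, called after "Request:" as a command line: name --argument value ..., lists and objects as JSON in quotes. apply_moves: Moves the arm, as the interface text tells. Its arguments: {"type":"object","properties":{"moves":{"type":"array"},"force":{"type":"number"}},"required":["moves"]}

```bash
mkdir -p pics; cat > h.py <<'E'
import numpy as np, cv2
from station import *
def snap(n,f):
    c=read_camera(n); cv2.imwrite('pics/'+f,c['color'][:,:,::-1]); return c
def proj(c,P):
    R=np.array(c['rotation']); 
    p=(np.atleast_2d(P)-c['eye'])@R
    p=p*[1,-1,-1]; u=p@np.array(c['mtx']).T; return u[:,:2]/u[:,2:]
def ray(c,rc):
    d=np.linalg.inv(c['mtx'])@[rc[1],rc[0],1]; d=d*[1,-1,-1]
    return np.array(c['eye']),np.array(c['rotation'])@d
def onz(c,rc,z):
    e,d=ray(c,rc); return e+d*(z-e[2])/d[2]
E
python3 - <<'E'
from h import *
o=get_obs(); print(o)
for n in('side','top'):
    c=snap(n,n+'0.png'); print(n,{k:c[k] for k in c if k!='color'})
    for q in('dispenser','lever_pad','dispenser_small','cell','lid','canister','handset'):
        print(q,[(np.round(r['pixel']),round(r['conf'],2)) for r in look_for(n,q)])
print(tcp_to_tips)
E
```

```text
{'t': 0.0, 'q': array([-1.43606889,  0.4777985 ,  0.02231336,  1.55645758, -0.01150182,
        1.10927405, -0.0830904 ]), 'joint_vel': array([ 3.56682391e-04,  1.34783497e-03, -4.67129801e-05,  2.60403216e-03,
       -3.10057399e-04, -8.68777510e-04,  5.11528723e-04]), 'joint_torque': array([-4.23626243e-04, -5.96452618e+01,  1.60769664e+00, -2.81183749e+01,
        1.25019587e-02,  9.57153534e-03, -1.38143014e-05]), 'eef_pos': array([0.16218169, 0.65475552, 0.30292356]), 'tool_rot': array([ 6.03965547e-04,  7.87526145e-01,  6.16280579e-01, -6.73829365e-04]), 'contact_force': array([ 1.12674377,  0.24528895, -0.21897542]), 'torque': array([-0.00393479, -0.03819576, -0.01636373]), 'gripper_width': 1.0017736480501154}
side {'mtx': array([[453.98911513,   0.        , 320.7051249 ],
       [  0.        , 453.98911513, 237.59507326],
       [  0.        ,   0.        ,   1.        ]]), 'eye': array([-0.12635782, -0.86254801,  0.72912106]), 'rotation': array([ 0.82320243,  0.47746247, -0.15764151, -0.26365983])}
dispenser [(array([220., 292.]), 0.62)]
lever_pad [(array([190., 271.]), 0.54
[... 154 characters left out ...]
6), (array([277., 401.]), 0.26)]
handset [(array([198., 226.]), 0.69)]
top {'mtx': array([[555.57190944,   0.        , 310.55023041],
       [  0.        , 555.57190944, 243.291815  ],
       [  0.        ,   0.        ,   1.        ]]), 'eye': array([0.2545877 , 0.04852076, 1.53385666]), 'rotation': array([ 0.70456242,  0.07233856, -0.07339542, -0.70211968])}
dispenser [(array([244., 239.]), 0.59)]
lever_pad [(array([179., 286.]), 0.67), (array([248., 192.]), 0.55)]
dispenser_small [(array([232., 409.]), 0.68), (array([248., 190.]), 0.67), (array([295., 497.]), 0.33)]
cell [(array([226., 414.]), 0.4)]
lid [(array([230., 233.]), 0.94)]
canister []
handset [(array([264., 122.]), 0.67)]
0.0726
```

```bash
sed -i "s/R=np.array(c\['rotation'\])/R=rot(c)/; s/np.array(c\['rotation'\])@d/rot(c)@d/" h.py; cat >> h.py <<'E'
from scipy.spatial.transform import Rotation
def rot(c):
    return Rotation.from_quat(np.roll(c['rotation'],-1)).as_matrix()
E
```

```text
(no output)
```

View pics/side0.png

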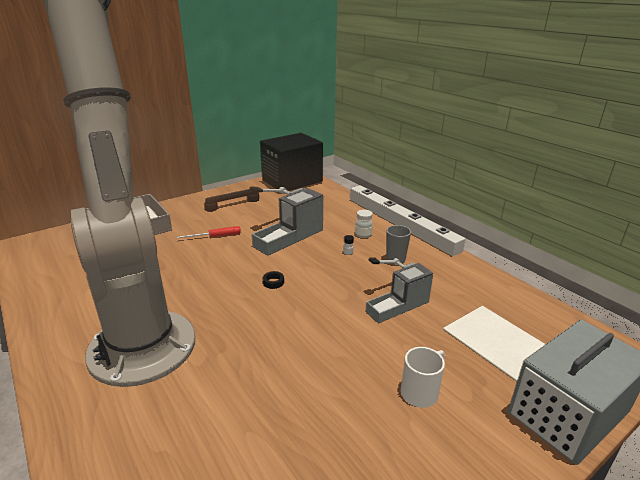

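View pics/top0.png

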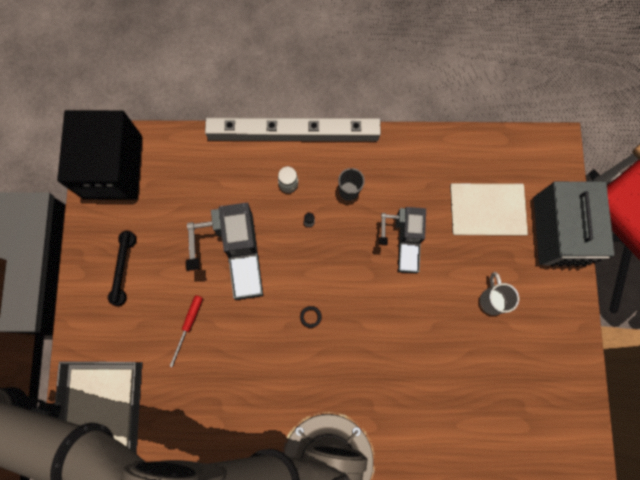

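The larger dispenser is on the left in the top view. Its tray runs from about (253,240) to (297,247), and the black pad is near (263,193). I'll zoom in to get the pose.

```bash
python3 - <<'E'
from h import *
c=snap('top','t1.png'); im=c['color'][190:320,150:280,::-1]
cv2.imwrite('pics/t1z.png',cv2.resize(im,None,fx=4.6,fy=4.6,interpolation=cv2.INTER_CUBIC))
c=snap('side','s1.png'); im=c['color'][170:260,230:340,::-1]
cv2.imwrite('pics/s1z.png',cv2.resize(im,None,fx=6,fy=6,interpolation=cv2.INTER_CUBIC))
E
```

```text
(no output)
```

View pics/t1z.png

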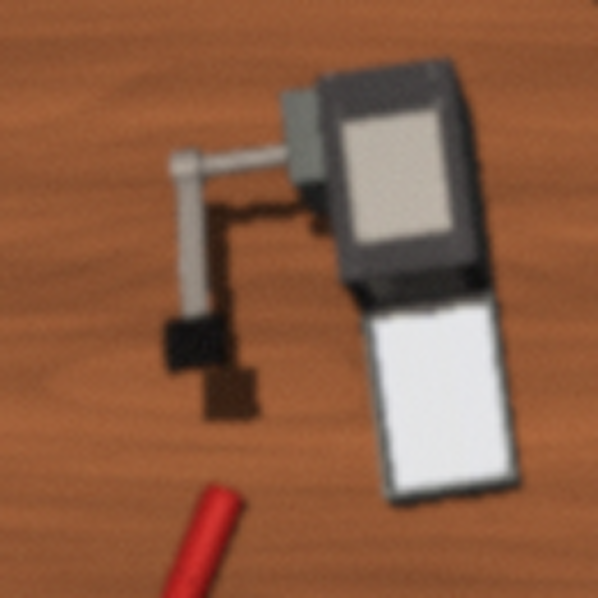

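View pics/s1z.png

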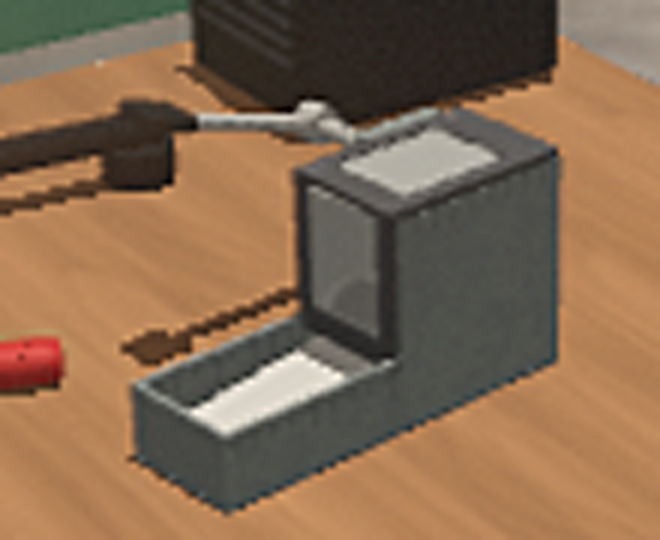

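```bash
cat >fit.py <<'E'
from h import *
from scipy.optimize import least_squares
T=read_camera('top');S=read_camera('side')
def tz(a,b):return (150+(a+.5)/4.6-.5,190+(b+.5)/4.6-.5)
def sz(a,b):return (230+(a+.5)/6-.5,170+(b+.5)/6-.5)
D=[(T,tz(390,502),(-167,39,45)),(T,tz(521,483),(-167,-39,45)),(T,tz(318,78),(66,39,127)),(T,tz(450,62),(66,-39,127)),
(T,tz(345,280),(-52,39,127)),(T,tz(490,265),(-52,-39,127)),(T,tz(196,342),(-78,120,147)),
(S,sz(134,385),(-167,39,45)),(S,sz(228,437),(-167,-39,45)),(S,sz(228,512),(-167,-39,0)),(S,sz(556,362),(68,-39,0)),(S,sz(558,150),(66,-39,127)),(S,sz(297,172),(-52,39,127)),(S,sz(390,215),(-52,-39,127))]
def W(p,P):
    c,s=np.cos(p[2]),np.sin(p[2]);x,y,z=np.array(P)/1000
    return np.array([p[0]+c*x-s*y,p[1]+s*x+c*y,z])
f=lambda p:np.concatenate([proj(c,W(p,P))[0]-uv for c,uv,P in D])
if __name__=='__main__':
    r=least_squares(f,[.7,.2,0.1],loss='soft_l1')
    print(r.x,np.degrees(r.x[2]));print(np.round(f(r.x).reshape(-1,2),1))
    print('pad',W(r.x,(-78,120,147)),'down',W(r.x,(-82,120,79)),'pad from top img',onz(T,tz(196,342)[::-1],.147))
    print(onz(T,(264,122),.03),onz(T,tz(225,490)[::-1],.02))
E
python3 fit.py
```

```text
[0.58738737 0.23924844 0.16184426] 9.272993181552218
[[-0.1 -0.9]
 [ 0.2 -1.4]
 [-0.1  0.2]
 [ 0.6 -0.8]
 [-0.3 -0.1]
 [-1.9 -1.5]
 [ 0.4 -0.2]
 [-1.3  0.5]
 [-0.9  1. ]
 [-0.2  1.4]
 [-0.1  0.3]
 [-0.5  1.1]
 [-1.   0.9]
 [ 0.2  1.4]]
pad [0.49107006 0.34511144 0.147     ] down [0.48712233 0.34446689 0.079     ] pad from top img [0.49056057 0.34609039 0.147     ]
[0.50965479 0.56367821 0.03      ] [0.42324445 0.35196823 0.02      ]
```

```bash
cat > mv.py <<'E'
from h import *
import sys
o=get_obs();R=Rotation.from_quat(np.roll(o['tool_rot'],-1))
g=np.array(eval(sys.argv[1]))
M=R.as_matrix();print('pos',o['eef_pos'],'t',o['t'],'F',o['contact_force'],'w',o['gripper_width'])
print('x',M[:,0],'z',M[:,2])
print('shift',np.round(M.T@(g-o['eef_pos'])/.025,3))
yaw=0.1618; Rd=np.array([[-np.sin(yaw),np.cos(yaw),0],[np.cos(yaw),np.sin(yaw),0],[0,0,-1]]).T
print('turn',np.round(np.degrees((R.inv()*Rotation.from_matrix(Rd)).as_rotvec())/10,3))
E
python3 mv.py "[.489,.345,.30]"
```

```text
pos [0.16227671 0.65521872 0.30391211] t 1.0 F [ 0.16142733 -0.36177502 -0.41015677] w 0.9961438356895618
x [2.40436489e-01 9.70664871e-01 5.40507708e-05] z [-3.14698489e-05  6.34794484e-05 -9.99999997e-01]
shift [-8.902 15.669  0.155]
turn [-0.    -0.    -2.318]
```

Request:
apply_moves --moves '[[[-0.3,0.5,0],[0,0,0],-1],[[-0.9,1.6,0],[0,0,-0.2],-1],[[-1.7,3.0,0],[0,0,-0.4],-1],[[-2.6,4.6,0],[0,0,-0.6],-1],[[-3.5,6.2,0],[0,0,-0.9],-1],[[-4.4,7.8,0.1],[0,0,-1.1],-1],[[-5.3,9.4,0.1],[0,0,-1.3],-1],[[-6.2,11,0.1],[0,0,-1.6],-1],[[-7.1,12.5,0.1],[0,0,-1.8],-1],[[-7.8,13.8,0.1],[0,0,-2.0],-1],[[-8.4,14.8,0.1],[0,0,-2.2],-1],[[-8.8,15.4,0.1],[0,0,-2.3],-1],[[-8.9,15.7,0.1],[0,0,-2.3],-1],[[-8.9,15.7,0.1],[0,0,-2.3],-1],[[-8.9,15.7,0.1],[0,0,-2.3],-1]]'

```text
t: 2.88
eef_pos: [0.489, 0.3457, 0.3014]
tool_rot: [-0.0, 0.648, 0.761, -0.0]
contact_force: [-0.4, -0.2, -0.6]
gripper_width: -0.001
```

```bash
python3 mv.py "[.489,.345,.225]"; python3 - <<'E'
from h import *
c=snap('top','t2.png'); im=c['color'][150:350,110:310,::-1]
a=cv2.resize(im,(500,500))
c=snap('side','s2.png'); im=c['color'][110:260,200:350,::-1]
cv2.imwrite('pics/s2z.png',cv2.resize(im,(560,560)));cv2.imwrite('pics/t2z.png',a)
E
```

```text
pos [0.48901152 0.34569796 0.30136224] t 2.875 F [-0.36329004 -0.24068788 -0.55889003] w -0.001227276092468807
x [-1.59181062e-01  9.87249309e-01  4.37472343e-04] z [-4.49885741e-04  3.70584183e-04 -9.99999830e-01]
shift [-0.029 -0.004  3.054]
turn [-0.002 -0.003 -0.011]
```

View pics/s2z.png

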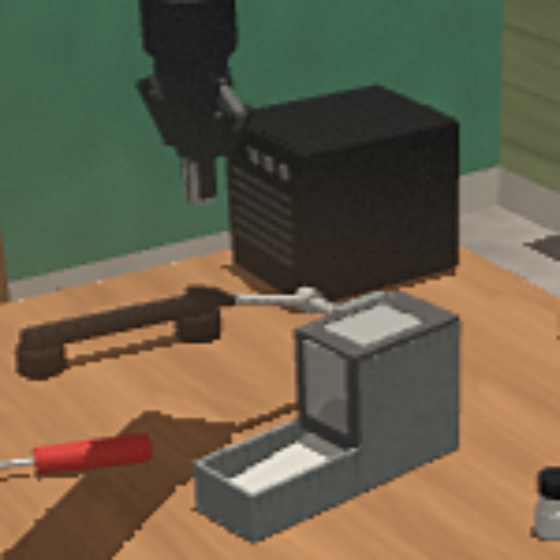

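View pics/t2z.png

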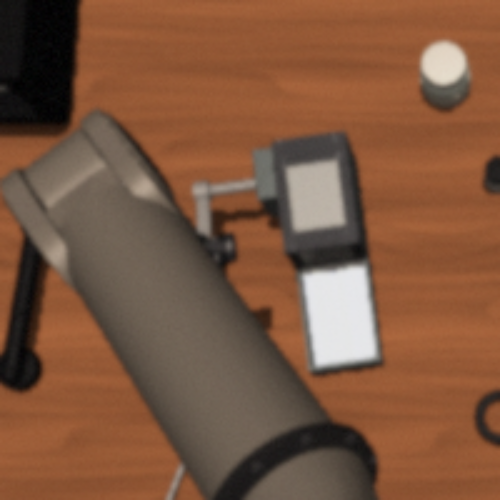

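The top view shows the gripper over the pad, though the forearm partly hides it. In the side view the closed tips are straight above the pad, near (200,200) in the zoomed picture. Descending now.

Request:
apply_moves --moves '[[[0,0,0.5],[0,0,0],-1],[[0,0,1.1],[0,0,0],-1],[[0,0,1.7],[0,0,0],-1],[[0,0,2.2],[0,0,0],-1],[[0,0,2.5],[0,0,0],-1],[[0,0,2.7],[0,0,0],-1],[[0,0,2.9],[0,0,0],-1],[[0,0,3.1],[0,0,0],-1],[[0,0,3.3],[0,0,0],-1],[[0,0,3.5],[0,0,0],-1],[[0,0,3.7],[0,0,0],-1],[[0,0,3.9],[0,0,0],-1],[[0,0,4.0],[0,0,0],-1]]'

```text
t: 4.6
eef_pos: [0.4895, 0.3449, 0.201]
tool_rot: [-0.0, 0.649, 0.761, -0.0]
contact_force: [-2.6, -0.3, 4.5]
gripper_width: 0.002
```

```bash
python3 mv.py "[.487,.345,.155]"; python3 - <<'E'
from h import *
c=snap('side','s3.png'); im=c['color'][110:260,200:350,::-1]
cv2.imwrite('pics/s3z.png',cv2.resize(im,(560,560)))
E
```

```text
pos [0.48953437 0.34491279 0.20097904] t 4.6 F [-2.63767437 -0.27884779  4.52713162] w 0.0015239106444280654
x [-1.58055815e-01  9.87430177e-01 -6.40409080e-05] z [-5.04922954e-04 -1.45678056e-04 -9.99999862e-01]
shift [ 0.02  -0.099  1.839]
turn [-0.003  0.    -0.018]
```

View pics/s3z.png

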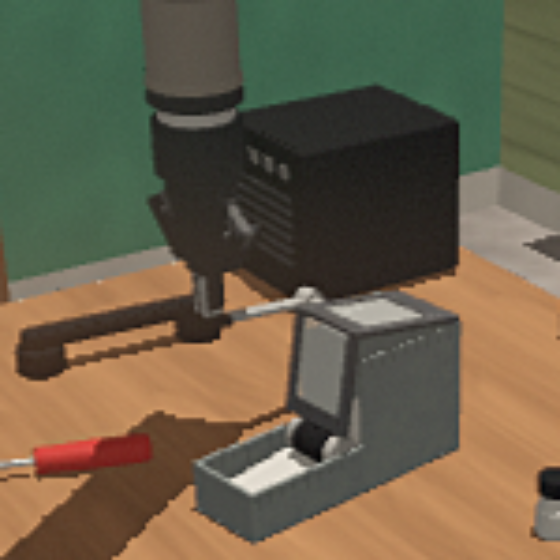

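Contact is good: 4.5 N up, the lid is lifting and the cell is starting to roll. Pressing on down.

Request:
apply_moves --moves '[[[0,0,0.2],[0,0,0],-1],[[0,0,0.4],[0,0,0],-1],[[0,0,0.6],[0,0,0],-1],[[0,0,0.8],[0,0,0],-1],[[0,0,1.0],[0,0,0],-1],[[0,0,1.2],[0,0,0],-1],[[0,0,1.4],[0,0,0],-1],[[0,0,1.5],[0,0,0],-1],[[0,0,1.6],[0,0,0],-1],[[0,0,1.65],[0,0,0],-1],[[0,0,1.7],[0,0,0],-1],[[0,0,1.7],[0,0,0],-1]]'

```text
t: 6.15
eef_pos: [0.4905, 0.345, 0.1593]
tool_rot: [0.0, 0.649, 0.761, 0.001]
contact_force: [2.9, 0.4, 3.6]
gripper_width: -0.001
```

```bash
python3 - <<'E'
from h import *
c=snap('side','s4.png'); im=c['color'][110:260,200:350,::-1]
cv2.imwrite('pics/s4z.png',cv2.resize(im,(560,560)))
E
```

```text
(no output)
```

View pics/s4z.png

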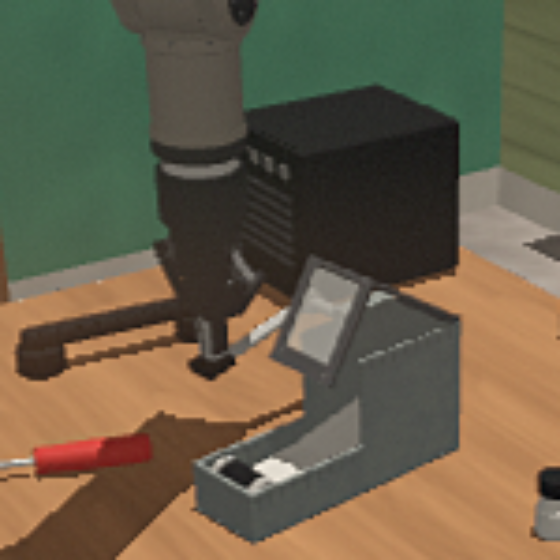

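The cell has rolled into the tray, near (250,475) in the zoomed picture. Now pressing gently to the stop and holding.

Request:
apply_moves --moves '[[[0,0,0.05],[0,0,0],-1],[[0,0,0.1],[0,0,0],-1],[[0,0,0.15],[0,0,0],-1],[[0,0,0.15],[0,0,0],-1],[[0,0,0.15],[0,0,0],-1]]'

```text
t: 6.82
eef_pos: [0.4896, 0.3448, 0.1551]
tool_rot: [-0.0, 0.649, 0.761, -0.0]
contact_force: [1.5, -0.6, 4.1]
gripper_width: -0.004
```

Request:
apply_moves --moves '[[[0,0,0.06],[0,0,0],-1],[[0,0,0.12],[0,0,0],-1],[[0,0,0.12],[0,0,0],-1],[[0,0,0.12],[0,0,0],-1]]'

```text
t: 7.32
eef_pos: [0.49, 0.3449, 0.1533]
tool_rot: [-0.0, 0.649, 0.761, 0.0]
contact_force: [-0.9, -1.8, 14.6]
gripper_width: 0.004
```

```bash
python3 - <<'E'
from h import *
from fit import W
c=snap('side','s5.png')
b=[0.58738737,0.23924844,0.16184426]
im=c['color'][:,:,::-1].copy()
x0,y0=200,110
z=cv2.resize(im[110:260,200:350],(600,600))
def pt(P): u=proj(c,W(b,P))[0]; return tuple(int(v) for v in ((u+.5-[x0,y0])*4))
# lid predicted at angle a: top plate front corner pts from hinge (64,y,125), rotate up
for a,col in((.6,(0,255,0)),(.5,(0,0,255))):
    for y in(39,-39):
        q=[]
        for dx,dz in((0,0),(-116,0),(-116,-88)):
            q.append((64+dx*np.cos(a)+dz*np.sin(a)*1, y,125-dx*np.sin(a)+dz*np.cos(a)))
        # check flap direction
        for s,e in zip(q,q[1:]): cv2.line(z,pt(s),pt(e),col,1)
cv2.drawMarker(z,pt((-146,0,31)),(255,0,255),0,10)
cv2.imwrite('pics/s5z.png',z)
print(q)
for n in('side','top'):print([(r['pixel'],r['conf']) for r in look_for(n,'cell')])
T=read_camera('top');
print(proj(c,W(b,(-146,0,31))),proj(T,W(b,(-146,0,31))), get_obs()['contact_force'])
E
```

```text
[(np.float64(64.0), -39, np.float64(125.0)), (np.float64(-37.79957717928323), -39, np.float64(180.61336247808754)), (np.float64(-79.98902457645309), -39, np.float64(103.38609703173474))]
[([235.6, 263.9], 0.39)]
[([287.4, 245.4], 0.63), ([271.8, 119.6], 0.58)]
[[264.16180924 240.38464515]] [[248.21811181 288.48481728]] [-1.06669868 -1.82123385 14.05167864]
```

View pics/s5z.png

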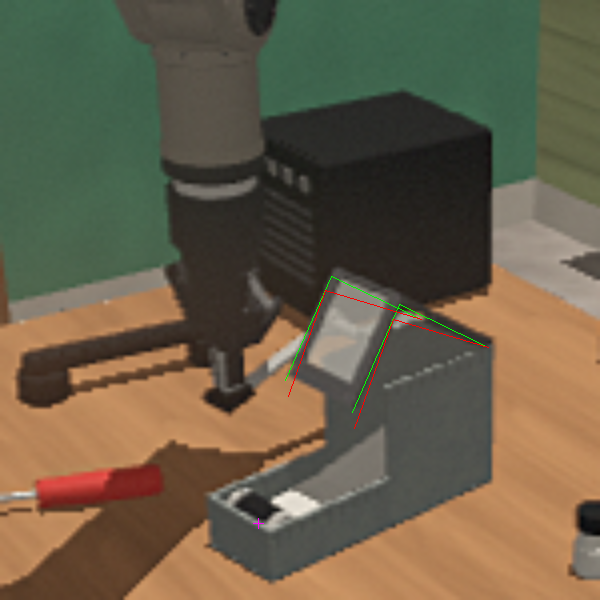

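The stop is reached: force jumped to 14.6 N and the lid matches the 0.6 rad overlay. The cell is at the tray front. Now letting the lever up slowly.

Request:
apply_moves --moves '[[[0,0,-0.1],[0,0,0],-1],[[0,0,-0.2],[0,0,0],-1],[[0,0,-0.3],[0,0,0],-1],[[0,0,-0.4],[0,0,0],-1],[[0,0,-0.5],[0,0,0],-1],[[0,0,-0.6],[0,0,0],-1],[[0,0,-0.7],[0,0,0],-1],[[0,0,-0.8],[0,0,0],-1],[[0,0,-0.9],[0,0,0],-1],[[0,0,-1.0],[0,0,0],-1],[[0,0,-1.1],[0,0,0],-1],[[0,0,-1.2],[0,0,0],-1],[[0,0,-1.3],[0,0,0],-1],[[0,0,-1.4],[0,0,0],-1],[[0,0,-1.5],[0,0,0],-1],[[0,0,-1.6],[0,0,0],-1],[[0,0,-1.7],[0,0,0],-1],[[0,0,-1.8],[0,0,0],-1]]'

```text
t: 9.88
eef_pos: [0.4904, 0.345, 0.1976]
tool_rot: [0.0, 0.649, 0.761, 0.001]
contact_force: [2.5, 0.3, 2.2]
gripper_width: 0.005
```

Request:
apply_moves --moves '[[[0,0,-0.08],[0,0,0],-1],[[0,0,-0.16],[0,0,0],-1],[[0,0,-0.24],[0,0,0],-1],[[0,0,-0.32],[0,0,0],-1],[[0,0,-0.4],[0,0,0],-1],[[0,0,-0.48],[0,0,0],-1],[[0,0,-0.56],[0,0,0],-1],[[0,0,-0.64],[0,0,0],-1],[[0,0,-0.72],[0,0,0],-1],[[0,0,-0.8],[0,0,0],-1],[[0,0,-0.88],[0,0,0],-1],[[0,0,-0.96],[0,0,0],-1],[[0,0,-1.04],[0,0,0],-1],[[0,0,-1.12],[0,0,0],-1],[[0,0,-1.2],[0,0,0],-1],[[0,0,-1.28],[0,0,0],-1],[[0,0,-1.36],[0,0,0],-1],[[0,0,-1.4],[0,0,0],-1]]'

```text
t: 12.12
eef_pos: [0.4898, 0.3449, 0.2323]
tool_rot: [-0.0, 0.649, 0.761, 0.0]
contact_force: [0.0, 0.6, -0.5]
gripper_width: 0.003
```

Contact is lost (force about 0) at a tip height of 159 mm, above the pad at rest. Backing off and checking.

Request:
apply_moves --moves '[[[0,0,-0.3],[0,0,0],-1],[[0,0,-0.8],[0,0,0],-1],[[0,0,-1.4],[0,0,0],-1],[[0,0,-2.0],[0,0,0],-1],[[0,0,-2.6],[0,0,0],-1],[[0,0,-3.0],[0,0,0],-1],[[0,0,-3.0],[0,0,0],-1],[[0,0,-3.0],[0,0,0],-1]]'

```text
t: 13.12
eef_pos: [0.4895, 0.3447, 0.3067]
tool_rot: [-0.0, 0.649, 0.761, -0.0]
contact_force: [0.7, 0.1, 0.5]
gripper_width: 0.002
```

```bash
python3 - <<'E'
from h import *
from fit import W
b=[0.58738737,0.23924844,0.16184426]
c=snap('side','s6.png')
z=cv2.resize(c['color'][110:260,200:350,::-1],(600,600)); cv2.imwrite('pics/s6z.png',z)
o=cv2.imread('pics/s1.png');d=np.abs(o.astype(int)-c['color'][:,:,::-1])[:,:,:].max(2)
# lid region difference vs the start
u=[proj(c,W(b,P))[0] for P in((66,39,127),(66,-39,127),(-52,39,127),(-52,-39,127))]
m=np.zeros((480,640),np.uint8);cv2.fillConvexPoly(m,cv2.convexHull(np.array(u).astype(np.int32)),1)
print('lid diff',d[m>0].mean(),np.percentile(d[m>0],95))
for n in('side','top'):print([(r['pixel'],r['conf']) for r in look_for(n,'cell')])
c=snap('top','t6.png');cv2.imwrite('pics/t6z.png',cv2.resize(c['color'][190:320,150:280,::-1],(598,598),interpolation=cv2.INTER_CUBIC))
print(get_obs()['t'],get_obs()['contact_force'])
E
```

```text
lid diff 4.236276849642005 6.0
[([290.4, 401.0], 0.41)]
[([284.7, 246.1], 0.58)]
13.425 [-0.20886034  0.72745985 -0.90863083]
```

View pics/s6z.png

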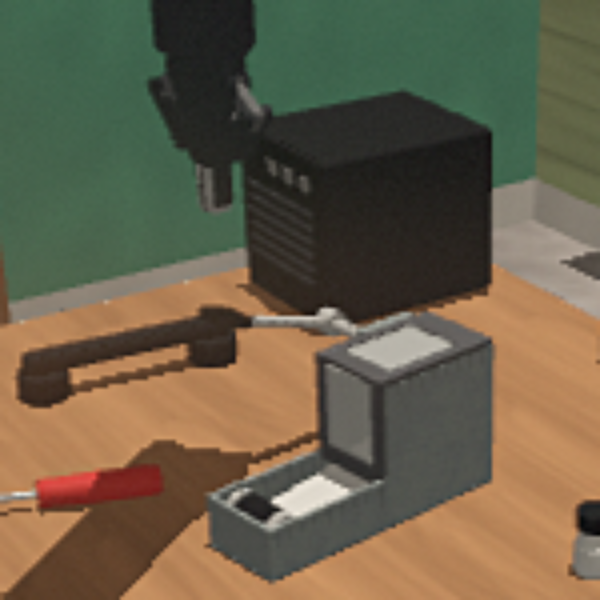

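View pics/t6z.png

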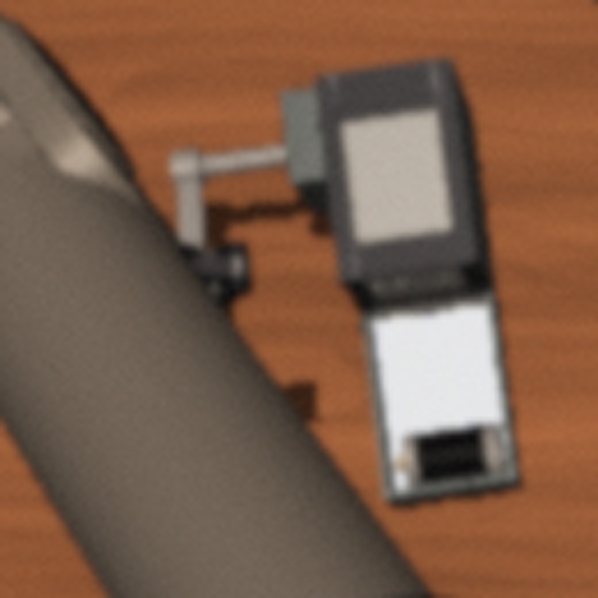

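The lid is closed and matches its look at the start. The cell lies at the tray front, around (452,455) in the zoomed top view, and the arm is clear. Handing in.

```bash
python3 -c "
from station import *
print(hand_in())"
```

```text
the job is handed in; nothing more can be done
None
```

I pressed the larger dispenser's lever to its stop with the closed fingertips, and the cell rolled into the tray by itself. I then let the lever up slowly, at about 20 mm/s, backed the arm away and handed the job in at about 13.4 s. The hand-in gave no verdict.

- **Lever pressed down:** the force jumped to about 14 N at the stop, and the lid matched the 0.6 rad overlay with the cell already at the tray front. It stayed there for over 0.2 s.
- **At the end:** the lid looks closed, with the same picture as at the start. The cell lies against the tray front. The tips are about 85 mm above the pad, and the force reads about zero.
- **Bystanders:** the handset, screwdriver and canister look unmoved in the side close-up. I did not measure them or check the other items or the smaller dispenser again.
- **Disagreements:** in the last side picture the network reported the "cell" on the smaller dispenser, at low confidence. I took that as a false detection, because the top view and both close-ups show the cell in the larger tray. In the top view the network put the cell 2–4 px from where I expected it, roughly 5–10 mm. That still fits the cell lying at the tray front.

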